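Zero the press dial and back it off three clicks

TASK

Zero the pressure dial on top of the small printing press: turn it clockwise (seen from above) until it comes up against its stop. Then turn it back anticlockwise by exactly three clicks and let go, without knocking over or pushing away the tape roll, the jar and the paint tube beside the press.

Things in the scene. Friction and masses are not known exactly. Their poses are not given: they have to be found in the camera images.
- press: a grey table-top printing press fixed to the worktop: base 210 x 190 mm, steel roller between two upright cheeks, cross-bar over it, highest fixed part 133 mm. Origin on the worktop under its centre; x from its front to its back, y to its left, z up. The dial's axis is vertical through the origin. The three-armed star handle on its right side is fixed and plays no part.
- dial_scale (a point): centre of the top of the round aluminium scale plate (104 mm across) on the cross-bar, 126 mm above the worktop, axes as the press. It has eight black radial lines 24 degrees apart, one for each rest position of the dial, and a small steel pin just beyond the line at each end; the line at the clockwise stop points to the press's left (+y).
- dial_grip (a point): middle of the dial's grip bar, on the axis, 159 mm above the worktop; x along the bar to its pointer end, z up; it turns with the dial. The dial is black: a round skirt 66 mm across, 11 mm thick, with a short pointer nose, and on it an upright bar 50 mm long, 15 mm thick, 34 mm high (top 171 mm above the worktop); a white line marks the pointer end. Pinch it across its thickness from above.
- dial (a joint): angle of the dial, rad: 0 at the clockwise stop (pointer to the press's +y), growing anticlockwise seen from above, to 2.93 at the other stop. It clicks: it rests only at multiples of 0.4189 rad (24 degrees), stop included; let go, it snaps to the nearest. Turning past a click takes about 0.08 N m. It starts on one of the first five clicks from the clockwise stop.
- gaffer_tape: a black roll of tape lying flat, 109 mm across, 50 mm high, right of the press; origin at the centre of its underside
- water_jar: a clear glass jar, 62 mm across, 96 mm high, left of the press; origin at the centre of its underside
- paint_tube: a paint tube lying flat, 35 x 134 x 24 mm, right of the press near its back; origin at the centre of its underside

How it is judged:
By the outcome, as a careful person would: the job done as asked, in the order asked, and still so for the second after the job is handed in, with the robot touching nothing.
It also fails if it takes over 54 s, if anything falls off the work surface, if the arm or the gripper's body presses on something with over 40 N, if the wrist force passes 120 N, or if a joint passes its speed limit or range.

ROBOT

A 6-joint arm with a two-finger parallel gripper is mounted at the origin on a cart in front of the work surface, level with it; the furniture and walls round the work are solid. World frame = base frame: x ahead of the robot, y to its left, z up, the work surface at z = 0. Lengths are in m, angles in degrees, forces in N, time in s.
With the tool pointing down it reaches from about 0.3 to 0.875 m from the base axis. Payload 6.4 kg.
Tool frame: the origin (TCP) lies between the finger pads; the fingertips stand 22 mm ahead of it and the grasp point (between the pads) lies 3 mm ahead of it (ctrl.tip_extent is the distance from the TCP to the fingertips, in m); y points along the fingers, z is the direction in which the jaws open and shut, and the axes are right-handed (so a half turn about y gives the same grasp; the last joint's range is limited). The gripper opens to 88 mm and grips with 3 to 60 N. Pads are 18 mm wide; open, the fingers measure 123 mm over their backs; the gripper's body (75 mm by 187 mm) begins 45 mm behind the grasp point.
Start: joints at [60.487, 10.359, 92.074, -0, 77.567, -11.82], TCP at [0.175, 0.548, 0.261] pointing down, gripper open.
Joint ranges: [-171.53, 171.53], [-51.25, 118.39], [17.06, 147.69], [-65.23, 245.23], [0, 150.52], [-178.68, 178.68]. Speed limits (degrees/s): [147.25, 147.25, 172.46, 180, 180, 180].

INTERFACE

Orientations are given as a 3x3 rotation matrix whose columns are the frame's x, y, z axes.
In Python, from rig import sensors, optics, ticket, ctrl gives the robot as it stands. The module is installed in compiled form; this text tells all that it offers.
- The arm moves only by the shell command python3 -m crank 'ROWS' [FORCE]. ROWS is JSON, a list of rows, each a list of 3 entries, a list of its own where there are three numbers: the shift along the tool's x, y, z in mm, then the turn about the tool's y in rad, then the closure, from -1 (fully open) to 1 (shut). A call has 1 to 8 rows; each row is the pose to reach, as a shift and turn from the pose commanded when the call began, along the tool's axes at that moment; what a row does not reach only later rows make up. A row lasts 1/12 s, in which the tool goes at most 41.7 mm and 7.16 degrees, less where a joint would pass 70% of its speed; a pose out of reach is approached as far as the arm can. A call with a gripper value outside its range is refused whole. The fingers move at their own pace and stop on an object; FORCE is the grip in N (left out, the last holds). Time passes only in rows, so rows that repeat a pose let the fingers close. It gives the time, the measured TCP pose, the force and the opening at its end, in the units of the state.
- sensors.observe(): the state, without advancing time (a new reading comes with each control period).
- optics.read_camera(name): name is "scene" or "top"; returns the picture (384x512x3 uint8, red, green, blue); there is no depth.
- optics.get_calibration(name): a dict with "vertical_fov" (degrees; the focal length in pixels is half the picture's height over the tangent of half this angle, whatever the lens; pixels are square), "cx", "cy" (the principal point, pixels), "R" (3x3) and "t" (3): a world point X has camera coordinates R X + t. Camera axes: x right, y down, z forward; pixel columns grow to the right and rows downward; lengths in m; the calibration is good to about 2 mm. A picture is of the moment at which its call begins. get_calibration takes no time and is no camera call.
- ticket.finish_job(): hands the job in, once; it reports no verdict.
The state is a dict: "clock": time; "joint_pos": joint angles; "joint_vel": joint speeds; "effort": joint torques, N m; "ee_pos": TCP position; "tcp_rot": TCP orientation; "force": force on the tool from outside, world axes, zero at the start; "moment": the same for the moment, N m; "opening": finger opening in m.
Only numpy, scipy, OpenCV 4.12 (cv2) and the standard library are available. Lean on these libraries where they do the work, as an engineer would, in place of code of your own. Each camera call takes 0.05 s, during which the arm holds its last target.

## Working session

There is one attempt and no reset: what is moved stays moved. The work goes in short steps, Python scripts to look and compute and a shell command to move; the robot and the scene stay as the last step left them, time stands still between calls to the robot, and variables do not carry over. Pictures are saved under pics/ and viewed, and the job is handed in when it is done.

```bash
mkdir -p pics
python3 - <<'E'
from rig import sensors, optics, ticket, ctrl
import cv2
for n in("scene","top"):
    im=optics.read_camera(n); cv2.imwrite(f"pics/{n}0.png",im[:,:,::-1]); print(n,optics.get_calibration(n))
print(sensors.observe(), ctrl.tip_extent)
E
```

```text
scene {'vertical_fov': 53.216779918022944, 'cx': 254.43036085457666, 'cy': 191.30529238696528, 'R': array([[ 0.89486854, -0.44622408,  0.00971396],
       [-0.24629499, -0.51184237, -0.8230165 ],
       [ 0.3722218 ,  0.73409907, -0.5679344 ]]), 't': array([-0.41746477,  0.27110562,  0.71924206])}
top {'vertical_fov': 44.56006197936287, 'cx': 256.42115960647396, 'cy': 193.3325374696579, 'R': array([[-2.03536401e-02, -9.99792525e-01,  7.97201948e-04],
       [-9.97997082e-01,  2.02693066e-02, -5.99247782e-02],
       [ 5.98961866e-02, -2.01529258e-03, -9.98202577e-01]]), 't': array([0.13975718, 0.54563937, 1.23468475])}
{'clock': 0.1, 'joint_pos': array([ 6.04863931e+01,  1.03969975e+01,  9.21236111e+01,  3.97819727e-04,
        7.75669647e+01, -1.18229580e+01]), 'joint_vel': array([-0.07241607, -0.07368093, -0.06844967, -0.08737335, -0.05858739,
        0.03985975]), 'effort': array([ 5.26722615e-04, -4.34813368e+01, -3.42696476e+01,  7.03361747e-02,
        3.39149614e-02, -7.25056793e-05]), 'ee_pos': array([0.17452319, 0.5474264 , 0.25992601]), 'tcp_rot': array([[ 9.52710512e-01, -7.58856746e-04,  3.03878438e-01],
       [-3.03879217e-01, -1.32676811e-03,  9.52709642e-01],
       [-3.19793918e-04, -9.99998832e-01, -1.49462672e-03]]), 'force': array([0.13314286, 0.16372455, 0.9703339 ]), 'moment': array([-0.00235203,  0.01241816, -0.04006335]), 'opening': 0.08783874740288854} 0.022
```

View pics/scene0.png

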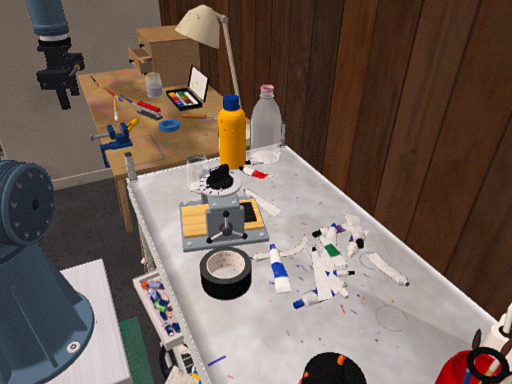

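View pics/top0.png

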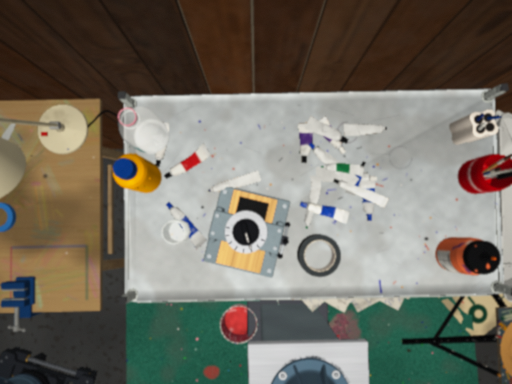

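The scene view shows the press near (222,205), with the tape at (226,273) and the jar behind it at (197,165). In the top view the dial is near (245,232), the tape at (319,255), the jar at (175,232) and the tube at (327,212). I'll zoom in on the dial.

Run:
```python
import cv2
a=cv2.imread("pics/top0.png")[175:290,150:355]; cv2.imwrite("pics/topz.png",cv2.resize(a,None,fx=3.9,fy=3.9,interpolation=cv2.INTER_CUBIC))
a=cv2.imread("pics/top0.png")[205:260,215:275]; cv2.imwrite("pics/topz2.png",cv2.resize(a,None,fx=10,fy=10,interpolation=cv2.INTER_CUBIC))
a=cv2.imread("pics/scene0.png")[150:210,180:260]; cv2.imwrite("pics/scz.png",cv2.resize(a,None,fx=9,fy=9,interpolation=cv2.INTER_CUBIC))
```

```text
(no output)
```

View pics/topz.png

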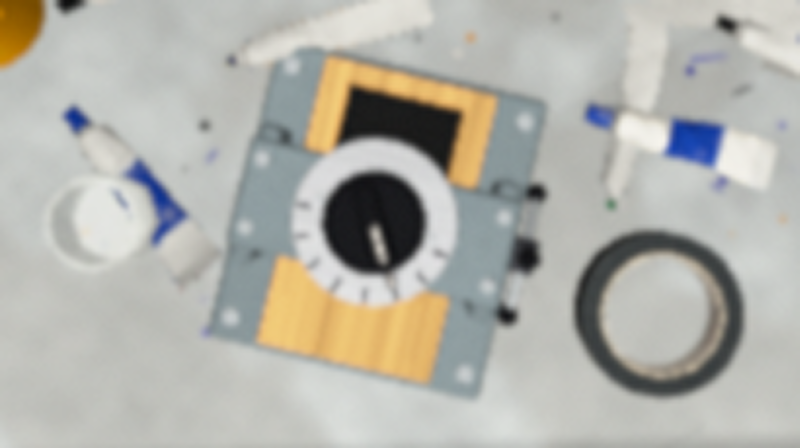

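View pics/topz2.png

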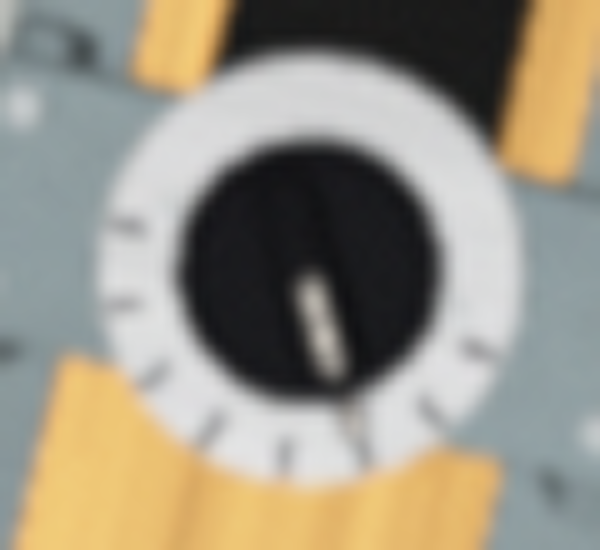

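View pics/scz.png

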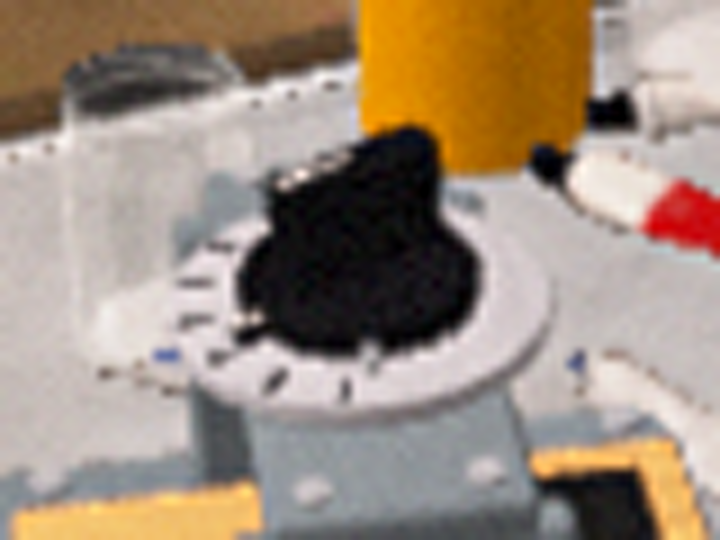

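The pointer is on the 6th line from the stop, so it starts on click 5 (120°). Next I'll measure the plate centre and the press yaw.

```bash
cat > h.py <<'E'
import numpy as np, cv2
from rig import optics
def ray(n,px):
    c=optics.get_calibration(n); f=192/np.tan(np.radians(c["vertical_fov"]/2))
    d=c["R"].T@np.array([(px[0]-c["cx"])/f,(px[1]-c["cy"])/f,1]); return -c["R"].T@c["t"],d
def onz(n,px,z):
    o,d=ray(n,px); return o+d*(z-o[2])/d[2]
def two(a,b):
    A=[];B=[]
    for n,p in (("top",a),("scene",b)):
        o,d=ray(n,p); d/=np.linalg.norm(d); P=np.eye(3)-np.outer(d,d); A.append(P);B.append(P@o)
    return np.linalg.lstsq(np.vstack(A),np.hstack(B),rcond=None)[0]
E
python3 - <<'E'
from h import *
# zoom px -> img px  (cv2.resize half-pixel)
z=lambda p,s,o:((np.array(p)+.5)/s-.5)+np.array(o)
im=cv2.imread("pics/top0.png")
g=im[205:260,215:275]; hsv=cv2.cvtColor(g,cv2.COLOR_BGR2HSV)
m=((hsv[...,2]>185)&(hsv[...,1]<30)).astype(np.uint8)
n,l,s,c=cv2.connectedComponentsWithStats(m); k=1+np.argmax(s[1:,4]); print(s[k],c[k])
cs,_=cv2.findContours((l==k).astype(np.uint8),cv2.RETR_EXTERNAL,cv2.CHAIN_APPROX_NONE)
hull=cv2.convexHull(max(cs,key=cv2.contourArea)); e=cv2.fitEllipse(hull); print(e)
C=np.array(e[0])+[215,205]; P=onz("top",C,.126); print("plate",P)
L=[(128,225),(123,305),(152,378),(210,432),(285,455),(365,455),(432,415),(480,350)]
for i,q in enumerate(L):
    W=onz("top",z(q,10,(215,205)),.126)-P; print(i,np.linalg.norm(W).round(3),(np.degrees(np.arctan2(W[1],W[0]))%360-90-24*i).round(1))
# skirt dark
m=(hsv[...,2]<70).astype(np.uint8);n,l,s,c=cv2.connectedComponentsWithStats(m)
k=l[27,28]; ee=cv2.minEnclosingCircle(cv2.findContours((l==k).astype(np.uint8),0,1)[0][0]); print("skirt",ee, onz("top",np.array(ee[0])+[215,205],.140))
a,b=[onz("top",z(q,10,(215,205)),.171) for q in((312,275),(338,378))]; w=b-a; print("line",a,b,np.degrees(np.arctan2(w[1],w[0]))%360)
# scene
g=cv2.imread("pics/scene0.png")[150:210,180:260]; hsv=cv2.cvtColor(g,cv2.COLOR_BGR2HSV)
# hand extremes of plate top: left(157,318) right(553,295) in 9x zoom
ps=[z(q,9,(180,150)) for q in((160,322),(553,290))]
for p in ps: print("scene edge",onz("scene",p,.126), np.linalg.norm(onz("scene",p,.126)[:2]-P[:2]))
cs=optics.get_calibration("scene");f=192/np.tan(np.radians(cs["vertical_fov"]/2))
x=cs["R"]@P+cs["t"];q=x[:2]/x[2]*f+[cs["cx"],cs["cy"]];print("proj zoom",(q-[180,150]+.5)*9-.5)
x=cs["R"]@(P+[0,0,.045])+cs["t"];q=x[:2]/x[2]*f+[cs["cx"],cs["cy"]];print("proj bar top",(q-[180,150]+.5)*9-.5)
E
```

```text
[ 10   6  42  42 708] [30.60169492 26.02259887]
((30.601940155029297, 26.68589210510254), (41.10724639892578, 42.114097595214844), 103.28229522705078)
plate [0.44923495 0.15696301 0.126     ]
0 0.046 -15.4
1 0.046 -15.0
2 0.046 -15.3
3 0.046 -15.2
4 0.045 -15.0
5 0.046 -14.5
6 0.045 -14.8
7 0.045 -14.0
skirt ((30.48167610168457, 26.706806182861328), 12.548588752746582) [0.4494884  0.15693454 0.14      ]
line [0.4493395  0.15561502 0.171     ] [0.42535615 0.15002649 0.171     ] 193.11681751473972
scene edge [0.39492584 0.16490582 0.126     ] 0.05488686328363949
scene edge [0.49545071 0.13384075 0.126     ] 0.0516772206370642
proj zoom [361.32840587 288.30174488]
proj bar top [354.16490984 144.59901274]
```

The measurements agree with each other. The plate centre is (0.449, 0.157), the press yaw is about −15°, and the pointer heads 195° (click 5). The jaw heading therefore has to go from 72° to 105°, a turn of −0.57. I'll move above the dial in two halves.

```bash
python3 -m crank '[[[20,0,-15],-0.03,-1],[[45,0,-34],-0.07,-1],[[72,0,-55],-0.11,-1],[[100,0,-76],-0.15,-1],[[128,0,-97],-0.19,-1],[[156,0,-118],-0.23,-1],[[178,0,-135],-0.27,-1],[[190,0,-144],-0.29,-1]]' 40
python3 - <<'E'
from rig import sensors
import numpy as np
s=sensors.observe();p=s["ee_pos"];R=s["tcp_rot"];print(p,R.T@(np.array([.449,.157,.26])-p)*1000, np.degrees(np.arctan2(R[1,2],R[0,2])),s["joint_pos"])
E
```

```text
clock: 0.77
ee_pos: [0.3132, 0.3505, 0.2604]
tcp_rot: [[1.0, -0.0, 0.019], [-0.019, -0.001, 1.0], [-0.0, -1.0, -0.001]]
force: [-0.2, 0.8, 1.2]
opening: 0.0879
[0.3131585  0.35047841 0.26036872] [ 139.43491094    0.57095945 -190.90448907] 88.92877883111123 [ 3.37352486e+01 -3.40344616e+00  1.06634046e+02 -5.12766958e-02
  7.68077661e+01 -5.51818095e+01]
```

```bash
python3 -m crank '[[[18,0,-25],-0.04,-1],[[40,0,-54],-0.08,-1],[[62,0,-84],-0.13,-1],[[84,0,-115],-0.18,-1],[[108,0,-147],-0.22,-1],[[128,0,-174],-0.26,-1],[[139,0,-190],-0.281,-1],[[139,0,-190],-0.281,-1]]'
python3 - <<'E'
from rig import sensors,optics
import numpy as np,cv2
s=sensors.observe();p=s["ee_pos"];R=s["tcp_rot"];print(p,R.T@(np.array([.449,.157,.163])-p)*1000, np.degrees(np.arctan2(R[1,2],R[0,2])),s["joint_pos"])
for n,b in (("top",(190,270,200,300)),("scene",(120,220,170,270))):
    a=optics.read_camera(n)[b[0]:b[1],b[2]:b[3],::-1]; cv2.imwrite(f"pics/{n}1.png",cv2.resize(a,None,fx=6,fy=6,interpolation=2))
E
```

```text
clock: 1.43
ee_pos: [0.4491, 0.1572, 0.2605]
tcp_rot: [[0.967, 0.0, -0.256], [0.256, -0.001, 0.967], [-0.0, -1.0, -0.001]]
force: [0.2, -0.3, 0.1]
opening: 0.0881
[0.44914541 0.15724042 0.26046322] [-1.93468375e-01  9.74633838e+01 -9.64005089e-02] 104.82770807952289 [ 4.99875701e+00 -2.62518686e+00  1.05881798e+02 -5.96887526e-02
  7.67384779e+01 -9.98152586e+01]
```

View pics/scene1.png

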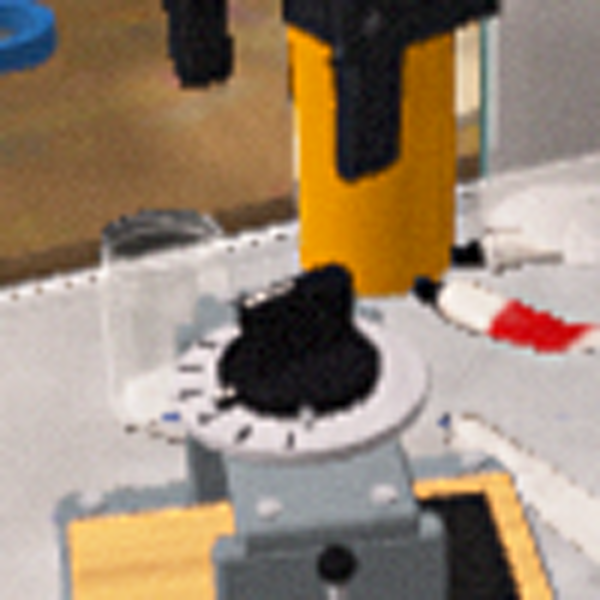

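View pics/top1.png

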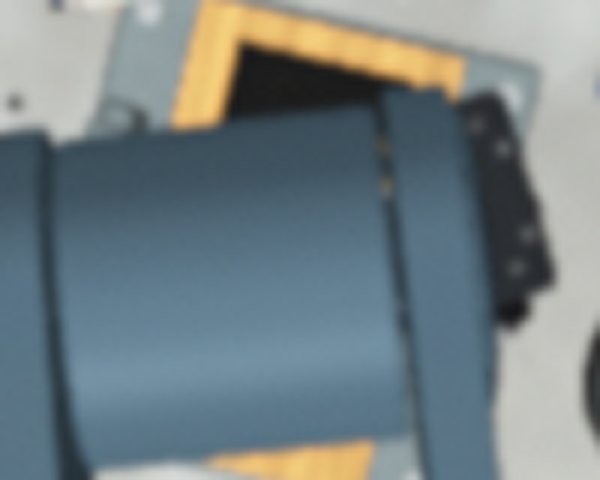

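In the scene view the fingers, at (205,75) and (370,170), straddle the bar at (297,290). The top view is blocked by the arm. I'll descend and close.

```bash
python3 -m crank '[[[0,20,0],0,-1],[[0,42,0],0,-1],[[0,62,0],0,-1],[[0,78,0],0,-1],[[0,90,0],0,-1],[[0,97,0],0,-1],[[0,97,0],0,-1]]' 40
python3 -m crank '[[[0,0,0],0,0.5],[[0,0,0],0,1],[[0,0,0],0,1],[[0,0,0],0,1],[[0,0,0],0,1],[[0,0,0],0,1],[[0,0,0],0,1],[[0,0,0],0,1]]' 40
python3 - <<'E'
from rig import sensors,optics
import numpy as np,cv2
s=sensors.observe();R=s["tcp_rot"];print(s["force"],s["moment"], R.T@s["force"])
n,b="scene",(120,220,170,270)
a=optics.read_camera(n)[b[0]:b[1],b[2]:b[3],::-1]; cv2.imwrite(f"pics/{n}2.png",cv2.resize(a,None,fx=6,fy=6,interpolation=2))
E
```

```text
clock: 2.12
ee_pos: [0.4456, 0.1613, 0.1622]
tcp_rot: [[0.965, -0.003, -0.261], [0.261, -0.0, 0.965], [-0.003, -1.0, 0.001]]
force: [0.0, -0.1, -0.3]
opening: 0.0884
clock: 2.78
ee_pos: [0.4474, 0.1602, 0.1638]
tcp_rot: [[0.966, 0.0, -0.259], [0.259, 0.0, 0.966], [0.0, -1.0, -0.0]]
force: [0.6, -0.4, 0.0]
opening: 0.0367
[ 0.56490449 -0.35206245  0.02959426] [ 0.03416076  0.00880158 -0.00948973] [ 0.45442811 -0.02953443 -0.48637813]
```

View pics/scene2.png

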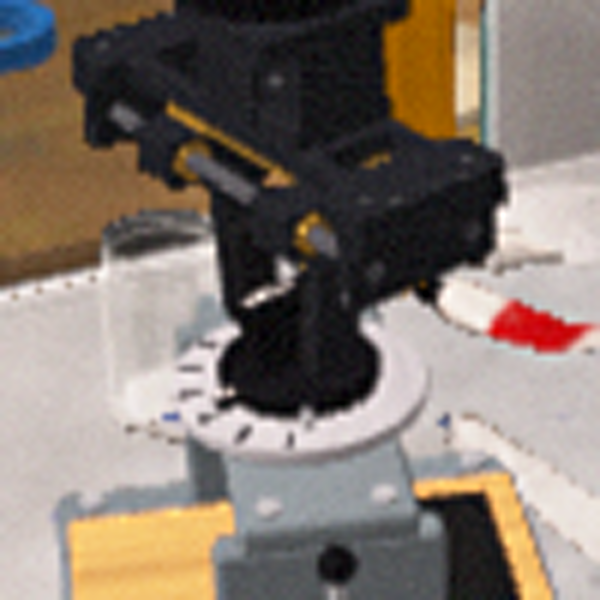

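The TCP has drifted about 3 mm in y and the fingers haven't reached the bar yet. I'll hold and read it again.

```bash
python3 -m crank '[[[0,0,0],0,0.3],[[0,0,0],0,0.3]]' 40;python3 -m crank '[[[0,0,0],0,0.3],[[0,0,0],0,0.3]]' 40
python3 - <<'E'
from rig import sensors
import numpy as np
s=sensors.observe();p=s["ee_pos"];R=s["tcp_rot"];print(p,R.T@(np.array([.449,.157,.163])-p)*1000,s["joint_pos"],s["joint_vel"],s["force"])
E
```

```text
clock: 3.0
ee_pos: [0.4474, 0.1603, 0.1637]
tcp_rot: [[0.966, -0.0, -0.259], [0.259, -0.0, 0.966], [-0.0, -1.0, 0.0]]
force: [-0.2, 0.0, -0.7]
opening: 0.0313
clock: 3.17
ee_pos: [0.4474, 0.1603, 0.1637]
tcp_rot: [[0.966, -0.0, -0.259], [0.259, -0.0, 0.966], [-0.0, -1.0, -0.0]]
force: [0.3, 0.6, -0.2]
opening: 0.0307
[0.44739099 0.16030271 0.16369859] [ 0.69771032  0.69860897 -3.60693327] [ 5.36204910e+00  4.17204718e+00  1.11140191e+02 -1.52026260e-03
  6.46905938e+01 -9.96644145e+01] [-0.06047005  0.0364061  -0.01679819  0.04376039  0.04249477  0.04573664] [ 0.26702529  0.55085701 -0.1873845 ]
```

```bash
python3 -m crank '[[[0.7,0.7,-3.6],0,0.3],[[0.7,0.7,-3.6],0,0.3],[[0.7,0.7,-3.6],0,0.3],[[0.7,0.7,-3.6],0,0.3]]' 40
python3 - <<'E'
from rig import sensors
import numpy as np
s=sensors.observe();p=s["ee_pos"];R=s["tcp_rot"];print(p,R.T@(np.array([.449,.157,.163])-p)*1000,np.degrees(np.arctan2(R[1,2],R[0,2])))
E
```

```text
clock: 3.5
ee_pos: [0.449, 0.1569, 0.163]
tcp_rot: [[0.966, -0.0, -0.259], [0.259, 0.0, 0.966], [-0.0, -1.0, 0.0]]
force: [-0.2, 1.4, -0.2]
opening: 0.0309
[0.44903077 0.15692285 0.16299324] [-0.00973845 -0.00675541  0.08248544] 105.00803653533806
```

Centred. Now I'll close on the bar.

```bash
python3 -m crank '[[[0,0,0],0,0.7],[[0,0,0],0,1],[[0,0,0],0,1],[[0,0,0],0,1],[[0,0,0],0,1],[[0,0,0],0,1],[[0,0,0],0,1],[[0,0,0],0,1]]' 40
python3 - <<'E'
from rig import sensors
import numpy as np
s=sensors.observe();R=s["tcp_rot"];print(R.T@s["force"],s["moment"])
E
```

```text
clock: 4.17
ee_pos: [0.4492, 0.1562, 0.163]
tcp_rot: [[0.966, 0.0, -0.259], [0.259, -0.002, 0.966], [-0.0, -1.0, -0.002]]
force: [0.9, -3.9, -0.9]
opening: 0.0149
[-0.1544079   0.94909462 -4.02187187] [-0.65802332 -0.09164287 -0.02847826]
```

The opening is 14.9 mm, which is the bar's thickness. The bar pulls the tool about 0.7 mm along −z, so I'll take that up and start turning clockwise (positive about tool y, which points down).

```bash
python3 -m crank '[[[0,0,-0.8],0,1],[[0,0,-0.8],0.08,1],[[0,0,-0.8],0.18,1],[[0,0,-0.8],0.28,1],[[0,0,-0.8],0.38,1],[[0,0,-0.8],0.46,1],[[0,0,-0.8],0.5,1],[[0,0,-0.8],0.5,1]]' 45
python3 - <<'E'
from rig import sensors,optics
import numpy as np,cv2
s=sensors.observe();R=s["tcp_rot"];print(np.degrees(np.arctan2(R[1,2],R[0,2])),R.T@s["force"],s["moment"])
n,b="scene",(120,220,170,270)
a=optics.read_camera(n)[b[0]:b[1],b[2]:b[3],::-1]; cv2.imwrite(f"pics/{n}3.png",cv2.resize(a,None,fx=6,fy=6,interpolation=2))
E
```

```text
clock: 4.83
ee_pos: [0.4493, 0.1559, 0.1631]
tcp_rot: [[0.972, 0.0, 0.237], [-0.237, -0.001, 0.972], [0.0, -1.0, -0.001]]
force: [-0.2, -3.9, 0.9]
opening: 0.0147
76.30006693103363 [ 0.71401944 -0.8500752  -3.85663933] [-0.46833418 -0.08962516  0.04066099]
```

View pics/scene3.png

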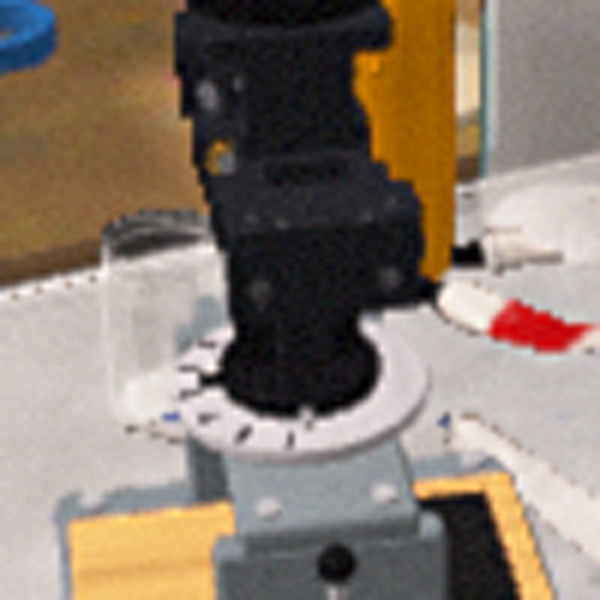

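The pointer nose has moved with the tool, from (230,400) to (210,380). I'll keep turning.

```bash
python3 -m crank '[[[0,0,-0.5],0.08,1],[[0,0,-0.5],0.18,1],[[0,0,-0.5],0.28,1],[[0,0,-0.5],0.38,1],[[0,0,-0.5],0.48,1],[[0,0,-0.5],0.58,1],[[0,0,-0.5],0.66,1],[[0,0,-0.5],0.7,1]]'
python3 - <<'E'
from rig import sensors,optics
import numpy as np,cv2
s=sensors.observe();R=s["tcp_rot"];print(np.degrees(np.arctan2(R[1,2],R[0,2])),R.T@s["force"],s["moment"],s["joint_pos"])
E
python3 -m crank '[[[0,0,0],0.08,1],[[0,0,0],0.18,1],[[0,0,0],0.28,1],[[0,0,0],0.38,1],[[0,0,0],0.48,1],[[0,0,0],0.58,1],[[0,0,0],0.64,1],[[0,0,0],0.64,1]]'
python3 - <<'E'
from rig import sensors,optics
import numpy as np,cv2
s=sensors.observe();R=s["tcp_rot"];print(np.degrees(np.arctan2(R[1,2],R[0,2])),R.T@s["force"],s["moment"],s["joint_pos"])
n,b="scene",(120,220,170,270)
a=optics.read_camera(n)[b[0]:b[1],b[2]:b[3],::-1]; cv2.imwrite(f"pics/{n}4.png",cv2.resize(a,None,fx=6,fy=6,interpolation=2))
E
```

```text
clock: 5.55
ee_pos: [0.4492, 0.1556, 0.163]
tcp_rot: [[0.59, 0.0, 0.808], [-0.808, -0.0, 0.59], [0.0, -1.0, -0.0]]
force: [0.2, -2.4, 0.2]
opening: 0.0149
36.122540756575404 [ 2.04728194 -0.18982808 -1.24659304] [-0.40825703 -0.03871175 -0.06626522] [ 4.77232534e+00  4.23943902e+00  1.11154631e+02 -1.28955446e-02
  6.45991112e+01 -3.13446846e+01]
clock: 6.22
ee_pos: [0.4489, 0.1555, 0.163]
tcp_rot: [[-0.008, -0.0, 1.0], [-1.0, -0.001, -0.008], [0.001, -1.0, -0.0]]
force: [-1.4, -3.5, 0.9]
opening: 0.0143
-0.43113276976550224 [ 3.4786057  -0.91404463 -1.32756325] [-0.65789123  0.13177711  0.04429975] [ 4.77120356e+00  4.23162325e+00  1.11163581e+02 -3.09107368e-02
  6.46322915e+01  5.21557942e+00]
```

View pics/scene4.png

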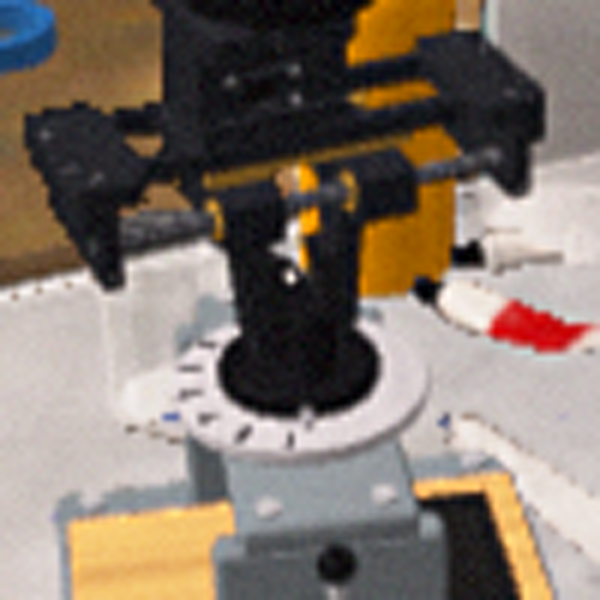

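The jaw heading is −0.4° and the stop should be near −15°. I'll approach it gently, watching the moment.

```bash
cat > st.py <<'E'
from rig import sensors
import numpy as np
s=sensors.observe();R=s["tcp_rot"];print("head",np.degrees(np.arctan2(R[1,2],R[0,2])).round(2),"Mz",s["moment"].round(3),"F",(R.T@s["force"]).round(1),"eff6",s["effort"][5].round(3))
E
python3 -m crank '[[[0,0,0],0.06,1],[[0,0,0],0.12,1],[[0,0,0],0.18,1],[[0,0,0],0.22,1],[[0,0,0],0.22,1],[[0,0,0],0.22,1]]' >/dev/null; python3 st.py
python3 -m crank '[[[0,0,0],0.03,1],[[0,0,0],0.04,1],[[0,0,0],0.04,1],[[0,0,0],0.04,1]]' >/dev/null; python3 st.py
python3 -m crank '[[[0,0,0],0.02,1],[[0,0,0],0.04,1],[[0,0,0],0.04,1],[[0,0,0],0.04,1]]' >/dev/null; python3 st.py
python3 -m crank '[[[0,0,0],0.02,1],[[0,0,0],0.03,1],[[0,0,0],0.03,1],[[0,0,0],0.03,1]]' >/dev/null; python3 st.py
```

```text
head -12.82 Mz [-0.794  0.421 -0.1  ] F [ 4.5 -2.8 -1.1] eff6 0.04
head -15.09 Mz [-0.749  0.472  0.097] F [ 4.8 -3.3 -0.6] eff6 0.174
head -17.31 Mz [-0.797  0.436  0.869] F [ 5.2 -3.1 -1. ] eff6 0.948
head -18.99 Mz [-0.814  0.437  1.232] F [ 6.3 -2.1 -1.7] eff6 1.228
```

It's firmly on the stop: the moment rose from 0.1 to 1.2 N m past −15°. A picture before going back will confirm it.

Run:
```python
from rig import optics
import cv2
n,b="scene",(150,210,180,260)
a=optics.read_camera(n)[b[0]:b[1],b[2]:b[3],::-1]; cv2.imwrite(f"pics/{n}5.png",cv2.resize(a,None,fx=9,fy=9,interpolation=2))
```

```text
(no output)
```

View pics/scene5.png

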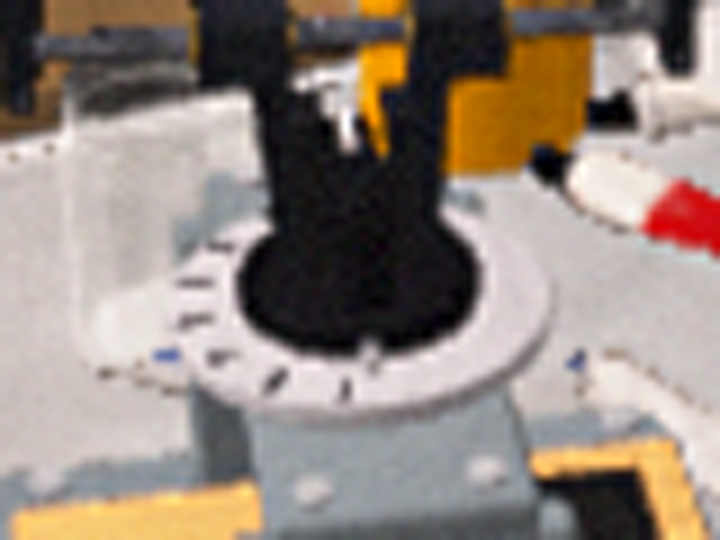

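The nose is hidden behind the dial on the jar side, which fits the stop. Now back: 72° plus the 4° of overtravel, about 1.32 rad anticlockwise.

```bash
python3 -m crank '[[[0,0,0],-0.07,1],[[0,0,0],-0.16,1],[[0,0,0],-0.26,1],[[0,0,0],-0.36,1],[[0,0,0],-0.46,1],[[0,0,0],-0.56,1],[[0,0,0],-0.65,1],[[0,0,0],-0.7,1]]' >/dev/null; python3 st.py
python3 -m crank '[[[0,0,0],-0.07,1],[[0,0,0],-0.16,1],[[0,0,0],-0.26,1],[[0,0,0],-0.36,1],[[0,0,0],-0.46,1],[[0,0,0],-0.54,1],[[0,0,0],-0.58,1],[[0,0,0],-0.58,1]]' >/dev/null; python3 st.py
python3 -m crank '[[[0,0,0],0,1],[[0,0,0],0,1]]'; python3 st.py
python3 - <<'E'
from rig import optics
import cv2
n,b="scene",(150,210,180,260)
a=optics.read_camera(n)[b[0]:b[1],b[2]:b[3],::-1]; cv2.imwrite(f"pics/{n}6.png",cv2.resize(a,None,fx=9,fy=9,interpolation=2))
E
```

```text
head 21.22 Mz [-0.764  0.242  0.021] F [ 4.4 -1.5 -2.9] eff6 0.22
head 54.25 Mz [-0.594  0.061  0.086] F [ 1.6 -0.8 -3.2] eff6 -0.611
clock: 9.32
ee_pos: [0.4492, 0.1558, 0.163]
tcp_rot: [[0.809, 0.0, 0.588], [-0.588, 0.0, 0.809], [0.0, -1.0, 0.0]]
force: [-0.6, -3.2, 1.0]
opening: 0.0147
head 54.01 Mz [-0.605 -0.041  0.13 ] F [ 1.3 -1.  -2.9] eff6 0.031
```

View pics/scene6.png

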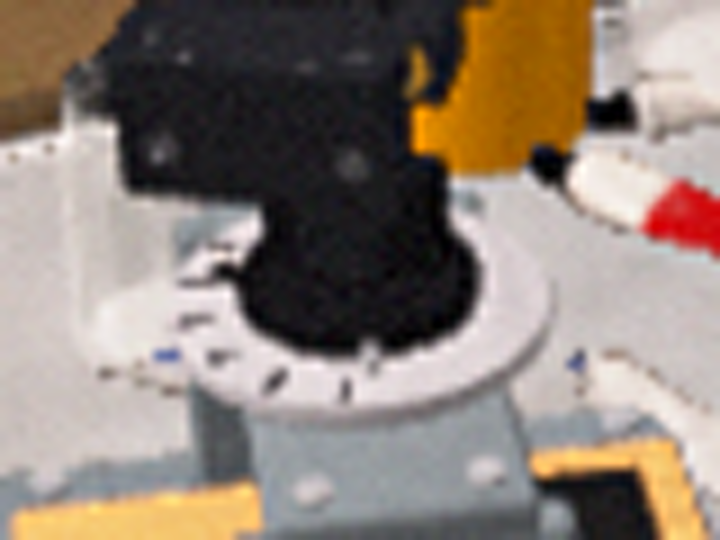

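The nose at (228,270) sits at the line at (195,282). Counting back from the last line, (345,390) is 7, and the start line (218,357) is 5, so this is line 3. I'll trim the last 3°, release and lift.

```bash
python3 -m crank '[[[0,0,0],-0.03,1],[[0,0,0],-0.05,1],[[0,0,0],-0.05,1],[[0,0,0],-0.05,1]]' >/dev/null; python3 st.py
python3 -m crank '[[[0,0,0],0,0.6],[[0,0,0],0,0.4],[[0,0,0],0,0.2],[[0,0,0],0,0],[[0,0,0],0,0],[[0,0,0],0,0],[[0,0,0],0,0],[[0,0,0],0,0]]'
python3 -m crank '[[[0,-8,0],0,0],[[0,-25,0],0,0],[[0,-50,0],0,0],[[0,-80,0],0,0],[[0,-105,0],0,0],[[0,-120,0],0,0],[[0,-120,0],0,0]]'; python3 st.py
```

```text
head 56.86 Mz [-0.556 -0.109 -0.035] F [ 0.9 -0.3 -2.4] eff6 -0.051
clock: 10.37
ee_pos: [0.4491, 0.1558, 0.163]
tcp_rot: [[0.838, -0.0, 0.546], [-0.546, 0.0, 0.838], [-0.0, -1.0, 0.0]]
force: [-0.4, -0.0, 0.2]
opening: 0.0441
clock: 10.95
ee_pos: [0.4511, 0.156, 0.2876]
tcp_rot: [[0.838, 0.008, 0.546], [-0.546, 0.001, 0.838], [0.006, -1.0, 0.005]]
force: [-0.1, -0.1, -0.2]
opening: 0.0439
head 56.9 Mz [0.003 0.035 0.025] F [-0.   0.2 -0.2] eff6 -0.002
```

```bash
python3 -m crank '[[[-25,0,12],0,0],[[-55,0,27],0,0],[[-88,0,43],0,0],[[-120,0,58],0,0],[[-152,0,74],0,0],[[-180,0,88],0,0],[[-204,0,99],0,0],[[-210,0,102],0,0]]'
python3 - <<'E'
from rig import optics
import cv2
n,b="scene",(150,210,180,260)
f=optics.read_camera(n)[...,::-1];cv2.imwrite("pics/scene7f.png",f)
a=f[b[0]:b[1],b[2]:b[3]]; cv2.imwrite(f"pics/{n}7.png",cv2.resize(a,None,fx=9,fy=9,interpolation=2))
f=optics.read_camera("top")[...,::-1];cv2.imwrite("pics/top7f.png",f)
cv2.imwrite("pics/top7.png",cv2.resize(f[175:290,150:355],None,fx=3.9,fy=3.9,interpolation=2))
E
```

```text
clock: 11.62
ee_pos: [0.3263, 0.3581, 0.282]
tcp_rot: [[0.839, -0.002, 0.543], [-0.543, 0.0, 0.839], [-0.002, -1.0, -0.001]]
force: [0.1, -0.2, 0.2]
opening: 0.044
```

View pics/scene7.png

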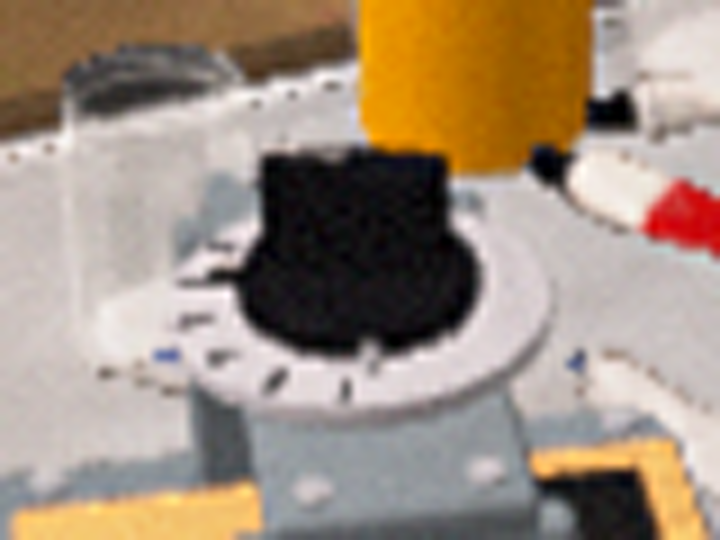

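View pics/top7.png

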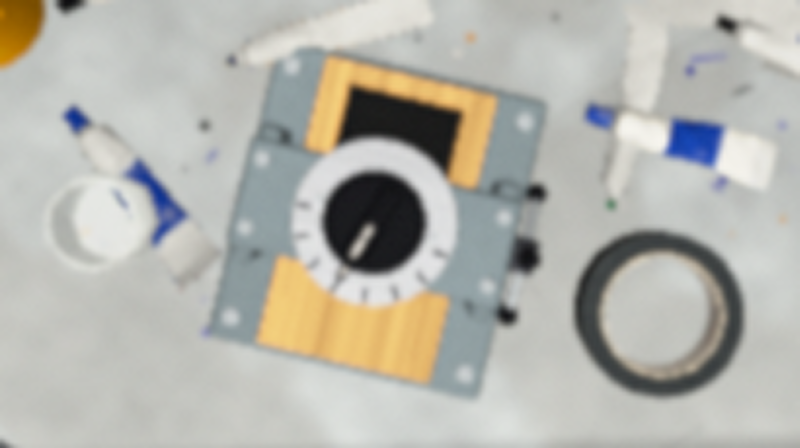

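The white line in the top view points at (338,282), which is where line 3 was measured at the start (335,285). In the scene view the nose is on the line at (195,282). Tape, jar and tube look exactly as they did at the start. I'm handing it in.

```bash
python3 -c "
from rig import ticket
print(ticket.finish_job())"
```

```text
the job is handed in; nothing more can be done
None
```

The dial is zeroed and set to three clicks anticlockwise from the stop, and I handed the job in at about 11.7 s.

- **Turning:** I gripped the bar, which had started on click 5, and turned it clockwise. The stop showed as a moment rise from 0.1 to 1.2 N m past the expected −15° heading. I then turned it back 72°, let go and moved the arm clear.
- **Last checks:** In both cameras, with the arm clear, the pointer is on line 3 from the stop. The tape roll, jar and paint tube look unmoved. Tool force is about zero.
- **Disagreements:** After the descent the tool was about 3 mm off in y, and I corrected this before gripping. The bar then sat about 1 mm from my measured axis, which caused only a few newtons of side force. At the stop the pointer itself was out of sight, so the stop rests on the moment and heading readings.

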